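Fit the keyed polishing head to the bench polisher

TASK

Change the polisher over for its next job: on the white control unit press the big round stop key fully down and let it come up, then the square spindle-lock key, and do not press the small round start key. Then take the polishing head with the tab on its flange out of the wooden stand, push its keyed shaft into the polisher's hub, turning it until the key slips into the keyway, and keep pushing against the spring until its flange sits down on the hub. Finish while still gripping the head and holding it pressed fully home (the spring lifts it if you let go), and leave the other head and everything else on the table where they are.

Things in the scene. Friction and masses are not known exactly. Their poses are not given: they have to be found in the camera images.
- hub (a point): centre of the top face of the polisher's steel hub (44 mm across), 130 mm above the table; z up, x along the keyway: a 9 mm wide slot from the bore out through the hub's wall, as deep as the bore and open at the top. The bore is 19 mm across; 28 mm down in it is the flat top of the spring plunger, 16 mm across. The hub is locked: it does not turn.
- plunger (a joint): spring plunger in the hub's bore: 0 is up, grows to 0.012 m as it is pressed down. The spring pushes up with 3 N at 0 and 7 N at 8 mm, where the seated head holds it. It lifts the head's weight again when that is let go.
- head_grip (a point): keyed polishing head, 0.09 to 0.16 kg, upright in one of the stand's holes; point on its axis, half-way up the grey felt cylinder (32 mm across, 40 mm tall) by which it is held; z up, x towards the key. A steel flange (44 mm across, 6 mm thick) has its underside 26 mm below this point; its tab, 6 mm wide and reaching 30 mm from the axis, is straight above the key and seen from above.
- cone_grip (a point): the other polishing head in the stand, to be left there: same shaft and round flange but no tab and no key, and a pointed felt cone; point on its axis 20 mm above the flange's top; cone tip 30 mm above this point
- stand: fixed wooden stand, 80 x 190 x 50 mm tall, origin at the centre of its underside, y along its length; two holes, 30 mm across, at y = +55 and -55 mm; each head's flange rests on its top; it stands left or right of the polisher, the control unit on the other side
- control: fixed white control unit, 110 x 180 x 55 mm tall, origin at the centre of its underside, three spring keys in a row along its y axis on top, 58 mm apart, caps 10 mm tall
- key_stop_top (a point): centre of the top of the stop key: the large round key in the middle, 32 mm across, 65 mm above the table
- key_lock_top (a point): centre of the top of the spindle-lock key: the square key, 24 mm, at the unit's -y end
- key_start_top (a point): centre of the top of the start key: the small round key, 18 mm across, at the unit's +y end, not to be pressed
- key_stop (a joint): travel of the stop key: 0 up, 0.006 m fully down (1.2 N to start it, 4.8 N fully down), springs back up
- key_lock (a joint): travel of the lock key, same spring
- key_start (a joint): travel of the start key, same spring
- glue: small white glue bottle, 36 mm across, 95 mm tall; loose bystander, origin at the centre of its underside
- bead_jar: amber bead jar, 56 mm across, 60 mm tall; loose bystander, origin at the centre of its underside
- spool: copper wire spool, 40 mm across, 36 mm tall; loose bystander, origin at the centre of its underside
- tweezers: steel tweezers lying flat, 115 mm long; loose bystander, origin at its middle on the table
- pliers: pliers lying flat, 135 mm long; loose bystander, origin under the pivot, jaws to +x
- ring_stick: upright tapered ring stick, 40 mm across at its foot, 112 mm tall; loose bystander, origin at the centre of its underside
- head: the same keyed head; origin at the tip of its shaft, 62 mm below head_grip; x towards the key, z up. Shaft 16 mm across, 36 mm long from flange to tip, tip chamfered. The key, 6 mm wide, stands 5 mm out of the shaft from the flange down to 22 mm below it; the last 14 mm are a plain round pilot. Its x axis starts within 1.6 rad of the hub's x axis.
- polisher: the fixed polisher: round grey casing, 132 mm across, 80 mm tall, with the hub on top; origin at the centre of its underside on the table, x towards the keyway, z up
Not all that is in view belongs to the job. Leave any blue look-alike of the head alone.

How it is judged:
On the way, in this order (a step that is already met when the one before it is completed fails the run):
1. the stop key is pressed down (value of joint key_stop above 0.004 m and value of joint key_lock below 0.002 m), for 0.1 s.
2. with the stop key up again, the lock key is pressed down (value of joint key_lock above 0.004 m and value of joint key_stop below 0.002 m), for 0.1 s.
3. the key of the head has slipped into the hub's keyway (horizontal distance between head_grip and hub below 0.004 m and angle between head_grip's own z axis and vertical below 0.1 rad and angle between the x axis of head_grip and the x axis of hub, either way round below 0.4 rad and z of head_grip in the frame of hub below 0.043 m), for 0.1 s.
At the end, for the whole second after the job is handed in: the keyed head stands in the hub (axis within 4 mm, tilt under 0.1 rad, key in the keyway within 0.4 rad), flange within 2.5 mm of the hub, plunger down over 5 mm, head at rest, fingers on it with over 2 N, pressed on the polisher with over 3 N; stop and lock keys up again (horizontal distance between head_grip and hub below 0.004 m and angle between head_grip's own z axis and vertical below 0.1 rad and angle between the x axis of head_grip and the x axis of hub, either way round below 0.4 rad and z of head_grip in the frame of hub below 0.0285 m and value of joint plunger above 0.005 m and contact force between the fingers and head above 2 N and contact force between head and polisher above 3 N and value of joint each of key_stop, key_lock below 0.002 m and linear speed of head below 0.02 m/s); the arm keeps its last pose, push and grip.
It fails at once if the start key is pressed (value of joint key_start above 0.003 m).
It fails at once if the other polishing head is moved over 30 mm or tipped (distance of cone_grip from where it was at the start of the episode above 0.03 m or angle between cone_grip's own z axis and vertical above 0.5 rad).
It fails at once if a bystander is moved over 30 mm (distance of any of glue, bead_jar, spool, tweezers, pliers, ring_stick from where it was at the start of the episode above 0.03 m).
It also fails if it takes over 64 s, if anything falls off the work surface, if the arm or the gripper's body presses on something with over 40 N, if the wrist force passes 120 N, or if a joint passes its speed limit or range.

ROBOT

A 6-joint arm with a two-finger parallel gripper is mounted at the origin on the work surface. World frame = base frame: x ahead of the robot, y to its left, z up, the work surface at z = 0. Lengths are in m, angles in rad, forces in N, time in s.
With the tool pointing down it reaches from about 0.275 to 0.875 m from the base axis. Payload 12.5 kg.
Tool frame: the origin (TCP) lies at the very end of the fingers, on their centre line; the grasp point (between the pads) lies 19 mm behind it; x points along the fingers, y is the direction in which the jaws open and shut, and the axes are right-handed (so a half turn about x gives the same grasp; the last joint's range is limited). The gripper opens to 85 mm and grips with 20 to 120 N. Pads are 22 mm wide; open, the fingers measure 114 mm over their backs; the gripper's body (76 mm by 85 mm) begins 54 mm behind the grasp point. The pads swing forward as they close: fully open they stand 13 mm farther back than shut.
Start: joints at [1.194, 0.351, 1.652, -0, 1.139, -0.085], TCP at [0.158, 0.527, 0.231] pointing down, gripper open.
Joint ranges: [-2.75, 2.75], [-0.79, 2.1], [0.01, 2.65], [-1.57, 4.71], [0.07, 3.14], [-2.87, 2.87]. Speed limits (rad/s): [2.22, 2.22, 2.79, 3.14, 3.14, 3.14].

INTERFACE

Orientations are given as a 3x3 rotation matrix whose columns are the frame's x, y, z axes.
In Python, from bench import manip gives the robot as it stands. Calls block until the motion is done:
- manip.move_ptp(position, orientation): joint-space move of the TCP to a pose.
- manip.move_l(position, attitude=None, max_speed=0.15): straight line of the TCP; attitude=None keeps the orientation; max_speed is the mean speed in m/s.
- manip.move_j(angles): joint-space move.
- manip.set_gripper(opening, effort=None): opening from 0.0 (shut) to 1.0 (fully open); effort is the grip in N (None keeps the last); returns when the fingers have stopped.
- manip.dwell(seconds).
- manip.inverse_kinematics(position, orientation): joint angles nearest the present ones, or None.
- manip.grab_frame(name): name is "scene" or "top"; returns (picture, depth): 420x560x3 uint8, red, green, blue; 420x560 float32, m along the optical axis (not along the pixel's ray), 0 where there is no reading.
- manip.get_calibration(name): a dict with "camera_matrix" (3x3 intrinsics, pixels), "R" (3x3) and "t" (3): a world point X has camera coordinates R X + t. Camera axes: x right, y down, z forward; pixel columns grow to the right and rows downward; lengths in m; the calibration is good to about 2 mm. A picture is of the moment at which its call begins. get_calibration takes no time and is no camera call.
A pose or a line that the arm cannot do raises manip.Unreachable and nothing moves.
- manip.sign_off(): hands the job in, once; it reports no verdict.
Trained networks look in the newest picture that a camera, given by its name, has taken for a name from the list of things; names that differ only in an ending like _2 or _b are one class to them, and where a whole thing is asked for, a point or a joint stands for the part that bears it (a point fixed in the world has none). Each returns a list of dicts, best first, with "confidence" (0 to 1); they miss things now and then, are a little off and sometimes report something else, mostly with a low value. They report only what shows in the picture. A call takes as long as a camera call. They do not tell look-alikes from the thing itself.
- manip.look_for(camera, name): "at" ([x, y, z] in m, in world coordinates, good to about 4 mm: the middle of the surface that is visible of it).
Readings, each from a call of its own:
- manip.current_time(): time.
- manip.current_qpos(): joint angles.
- manip.current_joint_vel(): joint speeds.
- manip.current_joint_torque(): joint torques, N m.
- manip.current_ee_pos(): TCP position.
- manip.current_tcp_rot(): TCP orientation.
- manip.current_force(): force on the tool from outside, world axes, zero at the start.
- manip.current_ft_torque(): the same for the moment, N m.
- manip.current_grip_width(): opening from 0.0 (shut) to 1.0 (fully open).
Only numpy, scipy, OpenCV 4.12 (cv2) and the standard library are available. Lean on these libraries where they do the work, as an engineer would, in place of code of your own. Each camera call takes 0.05 s, during which the arm holds its last target. There are 200 camera calls.

## Working session

There is one attempt and no reset: what is moved stays moved. The work goes in short steps, each a Python script; the robot and the scene stay as the last script left them, time stands still between calls to the robot, and variables do not carry over. Pictures are saved under pics/ and viewed, about 8 in all and at most 12, crops included, and the job is handed in when it is done.

```bash
mkdir -p pics; ls
python3 - <<'E'
from bench import manip
import cv2,numpy as np
for c in("scene","top"):
    im,d=manip.grab_frame(c); cv2.imwrite(f"pics/{c}0.png",cv2.resize(im[:,:,::-1],(800,600)))
    np.savez(f"{c}0.npz",im=im,d=d,**manip.get_calibration(c))
    print(c,manip.get_calibration(c))
    for n in("hub","head_grip","cone_grip","stand","control","key_stop_top","key_lock_top","key_start_top","polisher"):
        print(n,[(np.round(r["at"],3).tolist(),round(r["confidence"],2)) for r in manip.look_for(c,n)][:3])
print(manip.current_time())
E
```

```text
pics
scene {'camera_matrix': array([[524.79829653,   0.        , 271.93268892],
       [  0.        , 524.79829653, 199.88951653],
       [  0.        ,   0.        ,   1.        ]]), 'R': array([[ 0.16560426,  0.98618387, -0.00407338],
       [ 0.74363435, -0.12758511, -0.65630024],
       [-0.64775241,  0.10565701, -0.75448884]]), 't': array([-0.07738931, -0.34230068,  1.51038098])}
hub [([0.623, 0.015, 0.081], 0.72), ([0.525, -0.222, 0.065], 0.59)]
head_grip [([0.38, 0.169, 0.062], 0.86), ([0.507, 0.226, 0.074], 0.78), ([0.603, 0.309, 0.064], 0.7)]
cone_grip [([0.497, 0.341, 0.068], 0.84)]
stand [([0.521, 0.288, 0.051], 0.9)]
control [([0.551, -0.276, 0.054], 0.74)]
key_stop_top [([0.554, -0.278, 0.055], 0.72), ([0.52, -0.281, 0.067], 0.52)]
key_lock_top [([0.518, -0.336, 0.065], 0.65)]
key_start_top [([0.619, 0.015, 0.079], 0.68), ([0.553, -0.276, 0.055], 0.56)]
polisher [([0.619, 0.015, 0.079], 0.66), ([0.767, 0.108, 0.057], 0.46)]
top {'camera_matrix': array([[536.11821985,   0.        , 275.18720828],
       [  0.        , 536.11821985, 213.39435846],
       [  0.        ,   0.        ,   1.        ]]), 'R': array([[ 0.01324326, -0.99990696, -0.00326893],
       [-0.98847094, -0.01259852, -0.15088562],
       [ 0.1508304 ,  0.00522946, -0.98854582]]), 't': array([0.0143882 , 0.578316  , 1.23495052])}
hub [([0.583, 0.022, 0.083], 0.93)]
head_grip [([0.591, 0.312, 0.075], 0.84), ([0.596, 0.191, 0.081], 0.76), ([0.497, 0.236, 0.092], 0.7)]
cone_grip []
stand [([0.487, 0.289, 0.042], 0.86)]
control [([0.732, -0.166, 0.053], 0.48)]
key_stop_top [([0.514, -0.278, 0.064], 0.65)]
key_lock_top [([0.488, 0.229, 0.094], 0.75), ([0.526, -0.272, 0.055], 0.62), ([0.512, -0.334, 0.062], 0.52)]
key_start_top [([0.517, -0.217, 0.066], 0.57)]
polisher [([0.581, 0.021, 0.078], 0.85)]
1.0
```

View pics/top0.png

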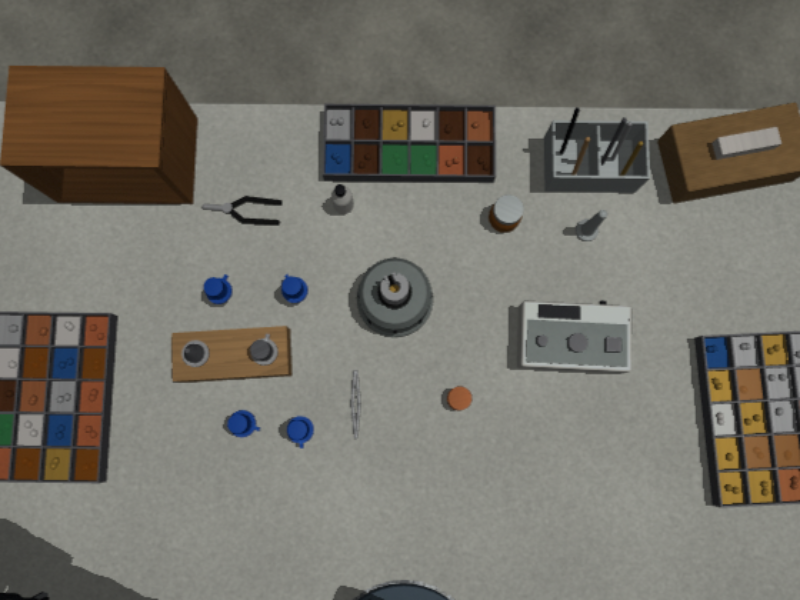

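View pics/scene0.png

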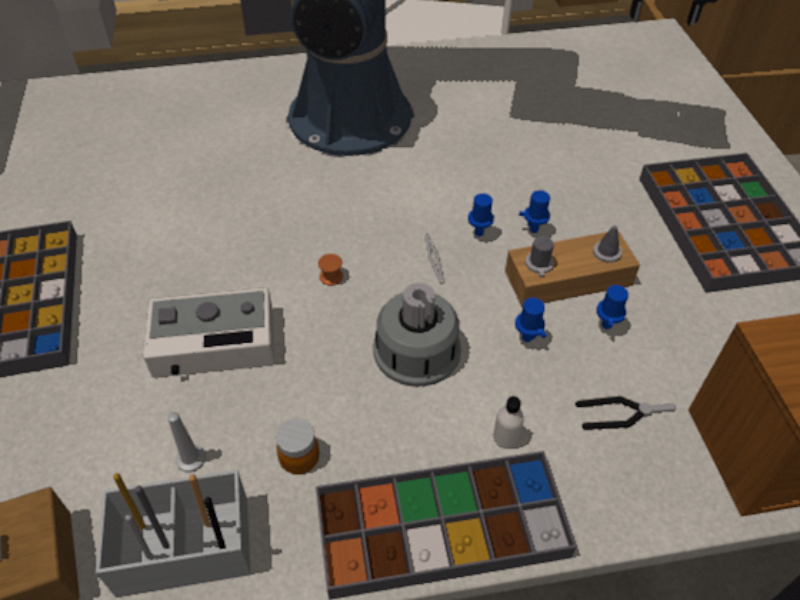

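Candidates (top picture, 800x600): the grey felt cylinder at (262,350), the grey cone at (195,352), and blue look-alikes at (217,290), (293,290), (241,424) and (299,430). I choose the grey one at (262,350), the only one with a cylinder and tab. Next I check it in close crops with metric fits.

```bash
cat > v.py <<'E'
import numpy as np,cv2
def cloud(im,d,K,R,t):
    v,u=np.mgrid[:d.shape[0],:d.shape[1]]
    c=np.stack([(u-K[0,2])*d/K[0,0],(v-K[1,2])*d/K[1,1],d],-1)
    return (c-t)@R
def rect(im,K,R,t,cx,cy,z,half=.05,n=400):
    # image of plane z, rows: +x up, cols: +y left
    r=np.linspace(half,-half,n); X,Y=np.meshgrid(cx+r,cy+r,indexing='ij')
    p=np.stack([X,Y,np.full_like(X,z)],-1)@R.T+t
    q=p@K.T; q=(q/q[...,2:]).astype(np.float32)
    return cv2.remap(im[:,:,::-1].copy(),q[...,0].copy(),q[...,1].copy(),cv2.INTER_CUBIC)
def grid(o,n=400):
    o=o.copy(); cv2.line(o,(n//2,0),(n//2,n),(0,255,255),1); cv2.line(o,(0,n//2),(n,n//2),(0,255,255),1); return o
E
python3 - <<'E'
import numpy as np,cv2
from v import *
def fit(P):
    c,r=cv2.minEnclosingCircle(P[:,:2].astype(np.float32)*1000); return np.round(c,1),round(r,1)
S={}
for n in("scene","top"):
    f=np.load(n+"0.npz"); a=(f["im"],f["d"],f["camera_matrix"],f["R"],f["t"]); S[n]=a
    C=cloud(*a)
    for nm,x,y,r,z0,z1 in(("hubtop",.59,.02,.06,.122,.14),("felt",.49,.23,.035,.091,.102),("flange",.49,.23,.045,.053,.061),("stand",.5,.28,.13,.045,.0535),("standcone",.49,.34,.03,.085,.12),("stop",.517,-.277,.03,.061,.07),("lock",.515,-.336,.024,.061,.07),("start",.52,-.217,.024,.061,.07)):
        m=(abs(C[...,2]-(z0+z1)/2)<(z1-z0)/2)&(np.hypot(C[...,0]-x,C[...,1]-y)<r); P=C[m]
        if len(P): print(n,nm,len(P),fit(P),"mean",np.round(P.mean(0)*1000,1),"mid",np.round((P.max(0)+P.min(0))*500,1), cv2.minAreaRect(P[:,:2].astype(np.float32)*1000)[1:] if nm in("stand",) else "")
rows=[np.hstack([grid(rect(a[0],*a[2:],.50,.235,.056)),grid(rect(a[0],*a[2:],.58,.02,.13))]) for a in (S["top"],S["scene"])]
cv2.imwrite("pics/c1.png",cv2.resize(np.vstack(rows),(600,600)))
E
```

```text
scene hubtop 288 (array([593.6,  21.4]), 23.7) mean [593.7  19.7 128.4] mid [593.5  20.2 127.4] 
scene felt 133 (array([494.4, 233.2]), 17.8) mean [496.7 232.5  95. ] mid [495.3 233.   94.9] 
scene flange 127 (array([498.4, 228. ]), 36.2) mean [505.  227.6  56.1] mid [496.8 228.2  57. ] 
scene stand 1744 (array([497.5, 283.4]), 126.4) mean [499.1 287.7  49.2] mid [497.5 290.5  49.3] ((197.18911743164062, 180.03598022460938), 55.80912399291992)
scene standcone 77 (array([494.1, 343.7]), 10.6) mean [494.7 343.6  94.3] mid [493.4 344.3  96.1] 
scene stop 151 (array([ 517., -280.]), 16.9) mean [ 516.9 -279.4   64.3] mid [ 517.3 -279.4   64.9] 
scene lock 117 (array([ 514. , -336.5]), 16.4) mean [ 514.4 -337.1   64.3] mid [ 513.2 -337.3   64.8] 
scene start 49 (array([ 517.7, -221.7]), 9.6) mean [ 518.8 -221.4   64.4] mid [ 517.9 -221.2   65. ] 
top hubtop 235 (array([595.4,  20.4]), 23.1) mean [592.5  19.4 129.4] mid [595.6  20.1 128.6] 
top felt 151 (array([496.3, 232.5]), 16.0) mean [496.4 232.4  95.5] mid [496.1 232.5  96.1] 
top flange 174 (array([491.2, 230.1]), 43.5) mean [494.  229.6  55.2] mid [494.2 233.8  56.8] 
top stand 2047 (array([498.1, 276.1]), 127.0) mean [493.2 289.7  49.6] mid [497.2 285.4  49.2] ((198.5574493408203, 218.29698181152344), 59.549381256103516)
top standcone 63 (array([491.7, 344.1]), 9.9) mean [491.7 342.5  96.3] mid [492.  342.9  96.6] 
top stop 143 (array([ 517.6, -278.3]), 26.5) mean [ 518.  -279.6   64.8] mid [ 521.1 -278.3   65.5] 
top lock 108 (array([ 515.4, -334.1]), 22.6) mean [ 515.4 -337.4   64.5] mid [ 515.9 -336.8   65.5] 
top start 46 (array([ 521.2, -216.1]), 19.7) mean [ 520.1 -221.7   64.4] mid [ 520.4 -220.    65.5]
```

View pics/c1.png

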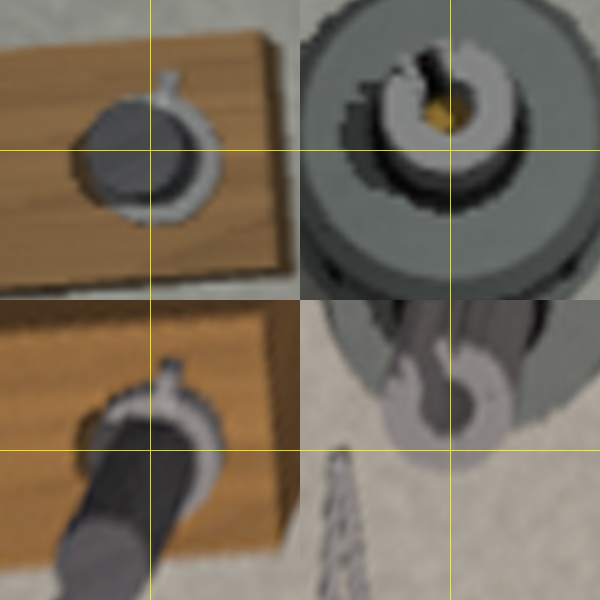

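Two views viewed plus one crop (3 pictures so far). The crop shows the tab on the grey cylinder's flange and no tab on any neighbour. The felt axis is at about (0.496, 0.233) with the tab yaw near -0.20. The hub centre is at about (0.595, 0.020) with the keyway yaw near +0.50. The keys are at z 0.065, as specified. I press them first.

```bash
cat > h.py <<'E'
from bench import manip as m
import numpy as np
def R(a):
    c,s=np.cos(a),np.sin(a); return np.array([[0,c,s],[0,s,-c],[-1,0,0.]])
def F(): return np.round(m.current_force(),2)
def P(): return np.round(m.current_ee_pos(),4)
E
python3 - <<'E'
from h import *
y=m.current_tcp_rot()[:,1]; print("jaw yaw",np.arctan2(y[1],y[0]))
for a in np.arange(-1.5,1.6,.5):
    # a = jaw yaw minus tab yaw
    print(round(a,1),[None if (q:=m.inverse_kinematics(p,R(w+a))) is None else np.round(q[[0,3,4,5]],2) for p,w in (([.496,.2325,.06],-.2),([.595,.02,.138],.5))])
m.set_gripper(0.0)
a=0 
m.move_ptp([.517,-.2795,.11],R(0)); print(P(),F(),m.current_time())
for xy in((.5172,-.2795),(.5149,-.3370)):
    m.move_l([*xy,.085]); f0=m.current_force()[2]
    m.move_l([*xy,.066],max_speed=.08)
    for z in np.arange(.0645,.0569,-.0008):
        m.move_l([*xy,z],max_speed=.05); m.dwell(.05); f=m.current_force()[2]-f0
        print(round(z,4),P()[2],round(f,2))
        if abs(f)>5.2: break
    m.dwell(.25); m.move_l([*xy,.09]); m.dwell(.1)
print(m.current_time(),F())
E
```

```text
jaw yaw 1.2789644708913783
-1.5 [array([ 0.35, -0.  ,  0.78,  2.05]), array([-0.04, -0.  ,  0.99,  0.96])]
-1.0 [array([ 0.35, -0.  ,  0.78,  1.55]), array([-0.04, -0.  ,  0.99,  0.46])]
-0.5 [array([ 0.35, -0.  ,  0.78,  1.05]), array([-0.04, -0.  ,  0.99, -0.04])]
0.0 [array([ 0.35, -0.  ,  0.78,  0.55]), array([-0.04, -0.  ,  0.99, -0.54])]
0.5 [array([ 0.35, -0.  ,  0.78,  0.05]), array([-0.04, -0.  ,  0.99, -1.04])]
1.0 [array([ 0.35, -0.  ,  0.78, -0.45]), array([-0.04, -0.  ,  0.99, -1.54])]
1.5 [array([ 0.35, -0.  ,  0.78, -0.95]), array([-0.04, -0.  ,  0.99, -2.04])]
[ 0.5173 -0.279   0.1101] [-0.48  0.21 -0.74] 4.8833
0.0645 0.0648 0.52
0.0637 0.0638 1.99
0.0629 0.0629 2.23
0.0621 0.0622 3.2
0.0613 0.0614 2.12
0.0605 0.0606 3.38
0.0597 0.0598 3.58
0.0589 0.0591 6.38
0.0645 0.0647 1.81
0.0637 0.0638 2.11
0.0629 0.063 2.88
0.0621 0.0622 3.54
0.0613 0.0614 3.1
0.0605 0.0606 3.53
0.0597 0.0598 4.91
0.0589 0.0591 6.19
12.725 [-0.82 -0.53 -0.54]
```

Run:
```python
from h import *
import cv2
from v import *
a=-.8; A=-.2+a
m.set_gripper(.85,60)
m.move_ptp([.496,.2325,.18],R(A)); m.move_l([.4962,.2325,.058],max_speed=.12)
print(P(),F())
m.set_gripper(0.0,60); print("w",m.current_grip_width()*85,F())
m.move_l([.4962,.2325,.21]); m.dwell(.2); print("lifted",F(),m.current_grip_width()*85,P())
m.move_ptp([.595,.02,.21],R(.5+a)); m.dwell(.3); print(P(),F(),m.current_time())
G=m.current_ee_pos()
out=[]
for c in("top","scene"):
    im,d=m.grab_frame(c); k=m.get_calibration(c); k=(k["camera_matrix"],k["R"],k["t"]); np.savez(c+"1.npz",im=im,d=d,camera_matrix=k[0],R=k[1],t=k[2])
    fz=G[2]+.019-.0225-.026
    out+=[grid(rect(im,*k,G[0],G[1],fz,.07))]
    p=k[1]@np.array([G[0],G[1],fz])+k[2]; q=k[0]@p; u,v=(q[:2]/q[2]).astype(int)
    out+=[cv2.resize(im[max(v-50,0):v+50,u-50:u+50,::-1],(400,400),interpolation=cv2.INTER_CUBIC)]
cv2.imwrite("pics/c2.png",cv2.resize(np.vstack([np.hstack(out[:2]),np.hstack(out[2:])]),(600,600)))
```

```text
[0.4967 0.2327 0.0587] [-0.17  0.28  0.08]
w 30.493591902618252 [-1.78  0.11  5.09]
lifted [ 0.91  0.53 -1.45] 30.65737434376923 [0.496  0.2324 0.2093]
[0.5949 0.0206 0.2101] [ 0.24  0.64 -1.24] 19.7917
```

View pics/c2.png

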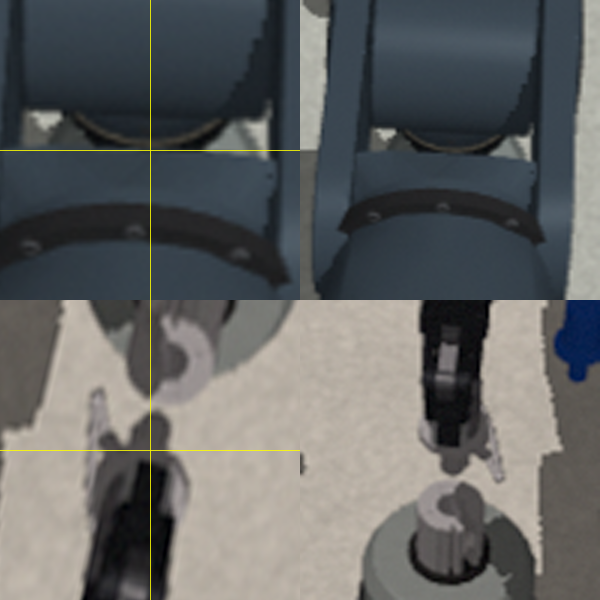

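Both the grip and the carry worked, but the top view is blocked by the arm. The scene view shows the flange and tab under the fingers. I overlay the predicted head model on it to find the offset in the grip.

```bash
cat > ov.py <<'E'
import numpy as np,cv2
def overlay(im,K,R,t,cx,cy,zf,yaw,hub=(.595,.020,.5),s=8,half=(50,37),ctr=None):
    def pr(P):
        q=(np.atleast_2d(P)@R.T+t)@K.T; return q[:,:2]/q[:,2:]
    u0,v0=(pr([[cx,cy,zf-.02]])[0] if ctr is None else ctr).round().astype(int)
    cr=im[v0-half[1]:v0+half[1],u0-half[0]:u0+half[0],::-1]
    big=cv2.resize(cr,None,fx=s,fy=s,interpolation=cv2.INTER_CUBIC); o=big.copy()
    def line(P,col,cl=False):
        q=(pr(P)-[u0-half[0],v0-half[1]]+.5)*s; cv2.polylines(o,[q.round().astype(np.int32)],cl,col,1)
    th=np.linspace(0,2*np.pi,60)
    circ=lambda x,y,z,r:np.stack([x+r*np.cos(th),y+r*np.sin(th),0*th+z],-1)
    rot=lambda x,y,w,p:np.array([[x+a*np.cos(w)-b*np.sin(w),y+a*np.sin(w)+b*np.cos(w),z] for a,b,z in p])
    line(circ(cx,cy,zf,.022),(0,255,0)); line(circ(cx,cy,zf-.036,.008),(0,255,0))
    line(rot(cx,cy,yaw,[(.021,.003,zf+.003),(.03,.003,zf+.003),(.03,-.003,zf+.003),(.021,-.003,zf+.003)]),(0,0,255))
    hx,hy,hw=hub; line(circ(hx,hy,.13,.022),(255,255,0)); line(circ(hx,hy,.13,.0095),(255,255,0))
    line(rot(hx,hy,hw,[(.0085,.0045,.13),(.022,.0045,.13)]),(255,0,255)); line(rot(hx,hy,hw,[(.0085,-.0045,.13),(.022,-.0045,.13)]),(255,0,255))
    return big,o
E
python3 - <<'E'
from ov import *
f=np.load("scene1.npz"); G=(.5949,.0206,.2101)
b,o=overlay(f["im"],f["camera_matrix"],f["R"],f["t"],G[0],G[1],G[2]+.05-.0587,.5,s=8,half=(48,37))
cv2.imwrite("pics/c3.png",cv2.resize(np.hstack([b,o]),None,fx=.52,fy=1*.52*1) if 0 else np.hstack([b[:,150:550],o[:,150:550]]))
E
```

```text
(no output)
```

View pics/c3.png

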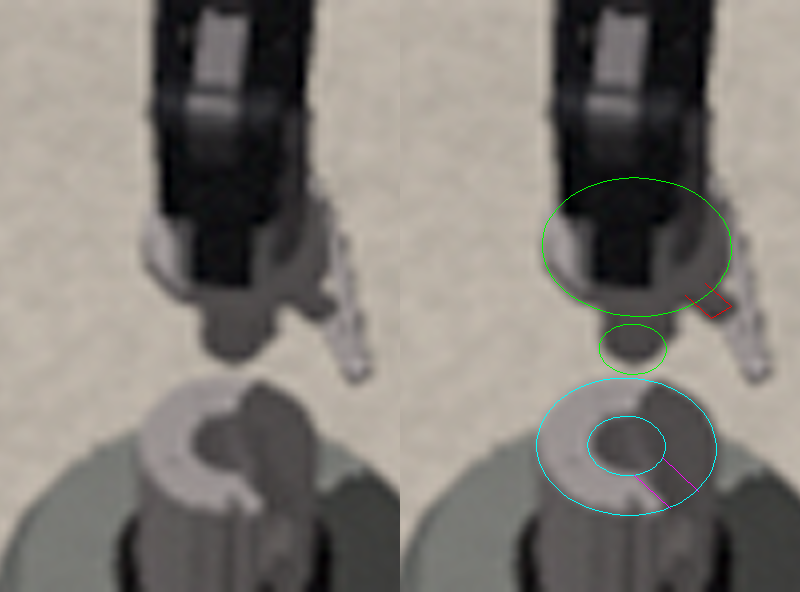

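Run:
```python
from v import *
f=np.load("scene1.npz");C=cloud(f["im"],f["d"],f["camera_matrix"],f["R"],f["t"])
m=(np.hypot(C[...,0]-.595,C[...,1]-.02)<.036)&(C[...,2]>.14)&(C[...,2]<.235)
P=C[m]*1000
for z in range(150,236,5):
    q=P[(P[:,2]>=z)&(P[:,2]<z+5)]
    if len(q): print(z,len(q),"x",q[:,0].min().round(1),q[:,0].max().round(1),"y",q[:,1].min().round(1),q[:,1].max().round(1))
h=C[(np.hypot(C[...,0]-.595,C[...,1]-.02)<.03)&(abs(C[...,2]-.13)<.004)]*1000
print("hub",h.min(0),h.max(0),np.median(h[:,2]))
```

```text
170 16 x 596.2 601.8 y 11.9 24.6
175 16 x 595.3 605.6 y 11.8 25.3
180 12 x 599.1 606.6 y 12.9 27.4
185 7 x 602.2 606.8 y 18.1 27.1
195 1 x 613.2 613.2 y 21.2 21.2
200 50 x 581.2 621.3 y -1.6 40.0
205 99 x 580.6 622.0 y -2.0 41.8
210 19 x 592.5 618.1 y -2.0 35.1
215 20 x 599.2 623.1 y 2.5 34.6
220 30 x 601.1 623.2 y 2.5 34.0
225 27 x 602.5 625.3 y 1.9 33.5
230 32 x 602.7 625.5 y 2.2 33.3
hub [569.65327925  -1.34656294 126.10857437] [615.74781497  42.16310728 132.54975853] 129.02136922348666
```

The overlay matches the hub. The head sits about 4 mm higher in the grip than planned, and the tab yaw agrees. Now I lower it while watching the force: the pilot should enter at TCP z ≈ 0.171 and the key meet the hub top at ≈ 0.157.

Run:
```python
from h import *
m.dwell(.1); f0=np.mean([m.current_force() for _ in range(3)],0); print(f0)
x,y=.595,.02
m.move_l([x,y,.176]); 
for z in np.arange(.173,.130,-.002):
    m.move_l([x,y,z],max_speed=.05); m.dwell(.05); f=m.current_force()-f0
    print(round(z,4),P(),np.round(f,1))
    if abs(f[2])>8 or np.hypot(*f[:2])>10: break
print(m.current_time())
```

```text
[ 0.03932575 -0.68683088 -1.40072283]
0.173 [0.5953 0.02   0.1736] [-0.1  0.8 -0.3]
0.171 [0.595 0.02  0.171] [-0.1  1.4 -0.1]
0.169 [0.5949 0.02   0.1689] [ 0.2  1.1 -0.2]
0.167 [0.5949 0.02   0.1668] [-0.8  1.4 -0.6]
0.165 [0.5949 0.02   0.1648] [-1.2  1.8 -1. ]
0.163 [0.5949 0.0201 0.1628] [-1.4  2.5 -1. ]
0.161 [0.5949 0.02   0.1608] [-1.8  2.6 -1.2]
0.159 [0.5949 0.02   0.1588] [-2.3  2.5 -0.6]
0.157 [0.5949 0.02   0.1568] [-2.5  2.8 -1.6]
0.155 [0.5949 0.02   0.1549] [-3.   3.3 -1.6]
0.153 [0.5949 0.02   0.1529] [-3.6  3.8 -1.7]
0.151 [0.5949 0.02   0.1509] [-4.   3.9 -0.8]
0.149 [0.5949 0.02   0.149 ] [-3.3  4.7  0.2]
0.147 [0.5949 0.02   0.147 ] [-4.4  2.7 -0. ]
0.145 [0.595  0.0201 0.1452] [-4.9  4.5  2.6]
0.143 [0.595  0.0201 0.1435] [-5.5  4.2  4.2]
0.141 [0.595  0.0201 0.1416] [-6.9  4.9  5.9]
0.139 [0.595  0.0202 0.1397] [-6.3  4.5  7.1]
0.137 [0.595  0.0202 0.1385] [-10.    5.   14.9]
26.0667
```

The key went in without resistance. The spring starts at z ≈ 0.146, and the force steps up at 0.1385, which is 8 mm later, so the flange is seating. I relieve the side load a little and check with the camera.

Run:
```python
from h import *
from ov import *
f0=np.array([.04,-.69,-1.4])
p=m.current_ee_pos()
m.move_l([.5943,.0205,.1365],max_speed=.03); m.dwell(.3); print(P(),np.round(m.current_force()-f0,1))
m.move_l([.5943,.0205,.1355],max_speed=.03); m.dwell(.3); print(P(),np.round(m.current_force()-f0,1),"w",m.current_grip_width()*85,m.current_time())
im,d=m.grab_frame("scene"); k=m.get_calibration("scene"); np.savez("scene2.npz",im=im,d=d)
b,o=overlay(im,k["camera_matrix"],k["R"],k["t"],.5945,.0205,.130,.5)
cv2.imwrite("pics/c4.png",np.hstack([b[:,200:600],o[:,200:600]]))
```

```text
[0.595  0.0202 0.1384] [-8.8  1.3 17. ]
[0.5951 0.0202 0.1384] [-13.    1.9  24.8] w 30.461557439080057 27.1667
```

View pics/c4.png

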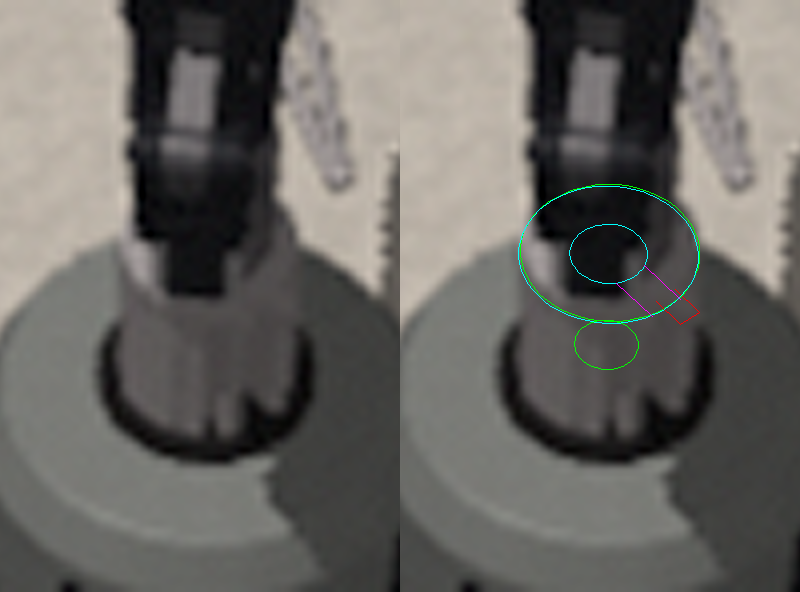

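Run:
```python
from h import *
from v import cloud
import cv2
f=np.load("scene2.npz");k=m.get_calibration("scene")
C=cloud(f["im"],f["d"],k["camera_matrix"],k["R"],k["t"])*1000
S=(np.hypot(C[...,0]-595,C[...,1]-20)<36)&(C[...,2]>85)&(C[...,2]<165)
P=C[S]
for z in range(90,162,4):
    q=P[(P[:,2]>=z)&(P[:,2]<z+4)]
    if len(q): print(z,len(q),"x",q[:,0].min().round(1),q[:,0].max().round(1),"y",q[:,1].min().round(1),q[:,1].max().round(1))
K=k["camera_matrix"];q=K@(k["R"]@np.array([.6,.02,.12])+k["t"]);u,v=(q[:2]/q[2]).astype(int)
cr=f["im"][v-25:v+25,u-25:u+25].astype(float).mean(2)
cr=np.clip((cr/110)**.6*255,0,255).astype(np.uint8)
dz=C[v-25:v+25,u-25:u+25,2]; zi=cv2.applyColorMap(np.clip((dz-80)*3,0,255).astype(np.uint8),cv2.COLORMAP_JET)
a=cv2.resize(cr,(400,400),interpolation=cv2.INTER_CUBIC); b=cv2.resize(zi,(400,400),interpolation=cv2.INTER_NEAREST)
cv2.imwrite("pics/c5.png",np.hstack([cv2.cvtColor(a,cv2.COLOR_GRAY2BGR),b]))
print(F(),np.round(m.current_ft_torque(),2))
```

```text
90 27 x 589.7 615.3 y -1.6 38.8
94 27 x 591.6 615.3 y -2.0 41.4
98 28 x 589.9 616.5 y -1.8 41.5
102 31 x 589.3 617.6 y -1.7 40.9
106 25 x 587.0 617.1 y -1.7 37.2
110 30 x 589.7 615.9 y -1.8 37.1
114 24 x 588.7 615.9 y -1.7 34.3
118 23 x 596.4 617.2 y -1.1 23.5
122 19 x 598.6 616.6 y -1.5 39.4
126 11 x 598.1 616.9 y -1.8 39.0
130 43 x 585.6 621.6 y -0.2 40.8
134 77 x 582.3 621.3 y -1.9 41.3
138 10 x 603.7 616.8 y 3.8 32.8
142 12 x 603.9 618.9 y 1.6 32.6
146 21 x 603.1 623.1 y 1.7 32.6
150 14 x 603.9 622.7 y 1.5 32.3
154 22 x 602.5 624.7 y 3.4 32.4
158 15 x 595.4 625.9 y 1.3 35.7
[-12.91   1.05  23.09] [ 0.39  2.35 -0.04]
```

View pics/c5.png

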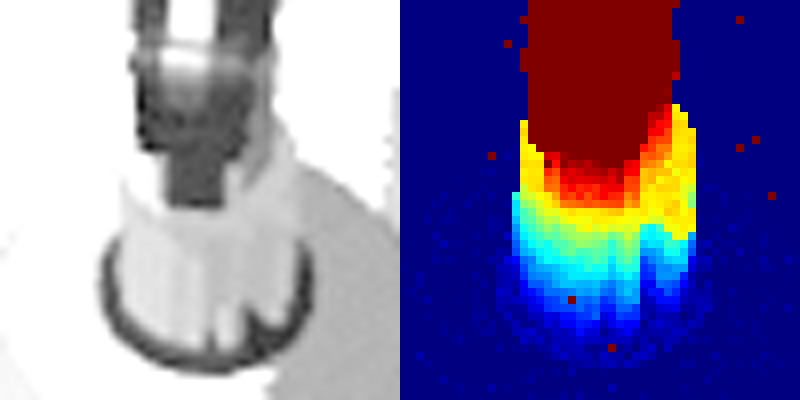

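The depth map shows the tab lying straight over the keyway slot (right panel, about (675,230)), with the flange level. One last number: the flange-top height.

Run:
```python
from h import *
from v import cloud
f=np.load("scene2.npz");k=m.get_calibration("scene")
C=cloud(f["im"],f["d"],k["camera_matrix"],k["R"],k["t"])*1000
P=C[(C[...,2]>122)&(C[...,2]<150)&(np.hypot(C[...,0]-595,C[...,1]-20)<33)]
r=np.hypot(P[:,0]-595,P[:,1]-20); n=P[(r>17)&(r<21.5)]
print(len(n),np.percentile(n[:,2],[10,25,50,75,90]).round(1))
for s in(1,-1):
    q=n[s*(n[:,1]-20)>0]; print(s,len(q),np.median(q,axis=0).round(1))
t=P[r>24]; print("tab",len(t),np.median(t,axis=0).round(1),"yaw",np.arctan2(np.median(t[:,1])-20,np.median(t[:,0])-595))
```

```text
92 [124.9 130.3 134.1 135.4 136.4]
1 43 [608.7  34.2 135. ]
-1 49 [609.2   6.  132.9]
tab 28 [618.8  30.  137.3] yaw 0.39801567286861833
```

Run:
```python
from h import *
m.dwell(.3); print(P(),F(),np.abs(m.current_joint_vel()).max(),m.current_grip_width()*85,m.current_time())
m.sign_off()
```

```text
[0.5951 0.0202 0.1384] [-12.32   1.29  24.08] 0.0014318502818183912 30.680807123854162 27.5167
the job is handed in; nothing more can be done
```

The polisher is changed over, and I handed the job in at 27.5 s with the arm still gripping the head and pressing it home. The sign-off gave no verdict.

**Keys:** I pressed the stop key and then the lock key, each down to about 6 mm with roughly 6 N, and let each come back up. The start key was never touched.

**Head:** I took the tabbed grey head out of the stand, turned it about 0.7 rad and lowered it into the hub. The key slipped into the keyway without resistance on the first try.

**Last checks:**
- **Seating:** The spring started to push at tool height 0.1465 m. The head then came to a hard stop at 0.1384 m, about the 8 mm of travel expected for a seated flange.
- **Flange and tab:** In the depth image the flange top reads about 135–136 mm (136 expected) and the tab lies over the keyway slot at about 0.4–0.5 rad.
- **Hold:** The arm was at rest, pushing down with about 24 N, with the gripper at 31 mm on the felt, set to a 60 N grip.

**Disagreements:**
- An image overlay before insertion suggested the head sat about 4 mm higher in the grip. The spring contact, the hard stop and the final flange height all contradict that.
- A side force of about 12 N remained at the end; a 0.7 mm shift meant to relieve it did not.
- I took no last picture of the cone head or the loose objects. I saw no sign of contact with them.

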